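# Roll the trolley wheel to its stop and chock it

## Robot

A 6-joint arm with a two-finger parallel gripper is mounted at the origin on a cart in front of the work surface, level with it; the furniture and walls round the work are solid. World frame = base frame: x ahead of the robot, y to its left, z up, the work surface at z = 0. Lengths are in mm, angles in rad, forces in N, time in s.
With the tool pointing down it reaches from about 350 to 875 mm from the base axis. Payload 4.2 kg.
Tool frame: the origin (TCP) lies between the finger pads; the fingertips stand 14 mm ahead of it and the grasp point (between the pads) lies 5 mm behind it; z points along the fingers, y is the line along which they close (so a half turn about z gives the same grasp; the last joint's range is limited). The gripper opens to 85 mm and grips with 20 to 120 N. Pads are 22 mm wide; open, the fingers measure 114 mm over their backs; the gripper's body (76 mm by 85 mm) begins 54 mm behind the grasp point. The pads swing forward as they close: fully open they stand 13 mm farther back than shut.
Start: joints at [-1.091, 0.385, 0.008, 0, -1.194, -0.259], TCP at [136.899, -609.802, 245.312] pointing down, gripper open.
Joint ranges: [-3.14, 3.14], [-1.21, 2.06], [-1.07, 1.41], [-3.16, 2.05], [-2.99, -0.16], [-3.1, 3.1]. Speed limits (rad/s): [2.79, 2.79, 3.14, 3.14, 3.14, 3.14].

## Interface

Orientations are given as a unit quaternion [x, y, z, w].
In Python, from bench import * gives the robot as it stands.
- The arm moves only by the tool carry_out, never from a script. Its argument "motion" is a list of rows, each a list of 7 numbers: the turn, a rotation vector about the tool's x, y, z in rad, then the shift along the tool's x, y, z in mm, then the opening, from -1 (shut) to 1 (fully open), so that 0 is half open. A call has 1 to 5 rows; each row is the pose to reach, as a shift and turn from the pose commanded when the call began, along the tool's axes at that moment; what a row does not reach only later rows make up. A row lasts 1/8 s, in which the tool goes at most 62.5 mm and 10.7 degrees, less where a joint would pass 70% of its speed; a pose out of reach is approached as far as the arm can. A call with a gripper value outside its range is refused whole. The fingers move at their own pace and stop on an object; the grip force is fixed at half the most. Time passes only in rows, so rows that repeat a pose let the fingers close. It gives the time, the measured TCP pose, the force, the opening and the grip force at its end, in the units of the state.
- read_state(): the state, without advancing time (a new reading comes with each control period).
- get_image(name): name is "side" or "top" or "wrist"; returns a dict with "color" (420x560x3 uint8, blue, green, red), "mtx" (3x3 intrinsics, pixels), "position" and "orientation" of the camera in the world. Camera axes: x right, y down, z forward; pixel columns grow to the right and rows downward; lengths in mm; the calibration is good to about 2 mm. A picture is of the moment at which its call begins. There is no depth.
- job_done(): hands the job in; it is judged then, once.
The state is a dict: "clock": time; "joints": joint angles; "joint_vel": joint speeds; "joint_efforts": joint torques, N m; "position": TCP position; "ee_rot": TCP orientation; "contact_force": force on the tool from outside, world axes, zero at the start; "wrist_torque": the same for the moment, N m; "gripper_width": finger opening in mm; "grasp_force": force on a finger pad.
Only numpy, scipy, OpenCV 4.12 (cv2) and the standard library are available. Lean on these libraries where they do the work, as an engineer would, in place of code of your own. Each camera call takes 0.05 s, during which the arm holds its last target. There are 200 camera calls.

## Task

The spare trolley wheel stands on its tyre on the bench: roll it along the bench on its rim, without lifting it, dragging it or letting it tip over, until it stands between the two cheeks of the wooden wheel stop with its tyre against the upright board. Then set the tall, thick wooden block down behind it, the same way up as it stands now and lengthwise in line with the wheel's track, with its end against the tyre, so that the wheel cannot roll back. Leave the tools and things lying around the track where they are.

Things in the scene. Friction and masses are not known exactly. Their poses are not given: they have to be found in the camera images.
- wheel: Solid trolley wheel, 100 mm diameter, 40 mm wide, 0.45 kg, black hard tyre, grey centre, steel hub, standing on its tyre. Origin: hub centre, 50 mm up. y = axle; x and z turn with it (at first z is up, x points away from the stop). Tyre friction about 0.6, little rolling resistance (from 50 mm/s it runs on about 20 mm). Tips over beyond 20 degrees. Push at hub height or lower; higher up it may skid.
- wheel_stop: Fixed wooden wheel stop: upright board 150 mm wide, 28 mm thick, 75 mm high, with two cheeks 28 mm high that run out 65 mm from its face, 60 mm apart inside, then flare to 92 mm out. Origin on the bench at the middle of the board's face; x level, out of the mouth towards the wheel; z up. At the start the hub is 0.26 to 0.35 m out along x, up to 10 mm off in y, turned up to 0.06 rad.
- wheel_home (a point): Fixed point 50 mm above the bench on the stop's centre line, 50 mm out from the board's face: where the hub centre is when the wheel touches the board. Axes as those of the wheel stop.
- chock_center (a point): Centre of the loose tall, thick wooden block: 38 mm wide (x), 150 mm long (y), 64 mm high (z, up), about 0.19 kg, standing on its 38 mm wide edge, centre 32 mm up; grip it across the 38 mm. When its end touches the wheel its centre is 125 mm from the hub centre, on the side away from the stop.
- tape_measure_center (a point): Bystander: tape measure in its case, 39 mm (x) by 88 mm (y) by 68 mm high, standing beyond the track. Centre of its extent. Leave alone.
- sanding_block_center (a point): Bystander: sanding block, 64 mm (x) by 112 mm (y) by 32 mm high, beyond the track. Centre of its extent. Leave alone.
- battery_pack_center (a point): Bystander: black battery pack, 62 mm (x) by 105 mm (y) by 57 mm high, further back on the bench. Centre of its extent. Leave alone.
There are look-alikes about, which are no part of the job. What is shaped like the part that bears chock_center but red is not meant.

How it is judged:
By the outcome, as a careful person would: the job done as asked, in the order asked, and still so for the second after the job is handed in, with the robot touching nothing.
It also fails if it takes over 56 s, if anything falls off the work surface, if the arm or the gripper's body presses on something with over 40 N, if the wrist force passes 120 N, or if a joint passes its speed limit or range.

## Working session

There is one attempt and no reset: what is moved stays moved. The work goes in short steps, Python scripts to look and compute and a tool call to move; the robot and the scene stay as the last step left them, time stands still between calls to the robot, and variables do not carry over. Pictures are saved under pics/ and viewed, at most 10 in all, crops included, and the job is handed in when it is done.

Besides the shell and the picture viewer there is one more tool, called after "Call:" as a command line: name --pt "numbers of a row" for each row, then --argument value for the rest. carry_out: Moves the arm, as the interface text tells. Its arguments: {"type":"object","properties":{"motion":{"type":"array"}},"required":["motion"]}

```bash
ls; mkdir -p pics
python3 - <<'E'
from bench import *
import cv2
for n in ("top","side"):
    d=get_image(n); cv2.imwrite(f"pics/{n}0.png",d["color"]); print(n,d["mtx"],d["position"],d["orientation"])
s=read_state(); print(s)
E
```

```text
pics
top [[445.41715221   0.         272.18100252]
 [  0.         445.41715221 208.43525979]
 [  0.           0.           1.        ]] [ 512.61163772   22.45102453 1145.5147209 ] [-0.699924    0.71188433 -0.04910369  0.03026412]
side [[500.57983094   0.         276.40288383]
 [  0.         500.57983094 199.01517768]
 [  0.           0.           1.        ]] [349.15112555 876.34299587 873.69966077] [-0.12953352  0.90282597 -0.40554745  0.06047815]
{'clock': 0.1, 'joints': array([-1.09140712e+00,  3.85530151e-01,  6.78200384e-03, -4.10340038e-04,
       -1.19401509e+00, -2.58603269e-01]), 'joint_vel': array([-0.00230307, -0.00142274,  0.00282283,  0.00177921, -0.00267716,
        0.00105607]), 'joint_efforts': array([-8.33311242e-05, -3.93318808e+01,  1.88930637e+01,  4.19799596e+00,
       -2.57440814e-03,  5.67423868e-06]), 'position': array([ 136.78353178, -609.35353761,  244.31176486]), 'ee_rot': array([-1.10093618e-01,  9.93920717e-01,  9.86040246e-04, -1.76844046e-04]), 'contact_force': array([-0.63111951,  0.22901297, -0.13646392]), 'wrist_torque': array([-0.00548822, -0.01365919,  0.02988274]), 'grasp_force': 0.0, 'gripper_width': 85.15856556533079}
```

View pics/top0.png

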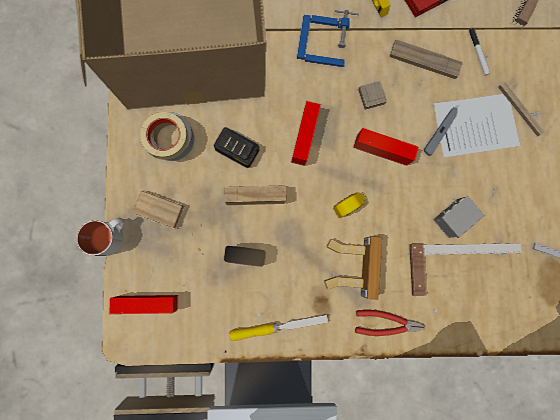

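View pics/side0.png

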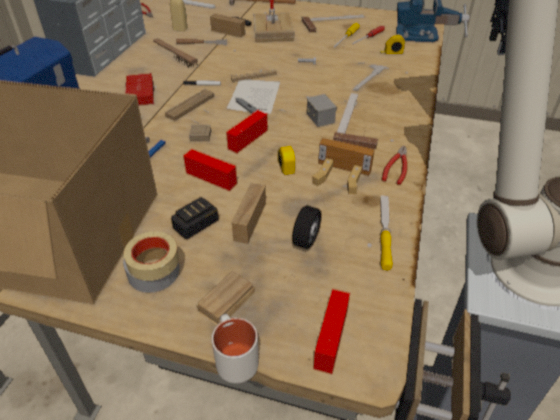

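The top view shows the wheel at (245,255) and the stop at (370,267), with its mouth to the left.

Candidates for the chock:
- Wooden block at (258,194), which stands tall.
- Flat wooden block at (160,209), which is low and wide and matches the sanding block.
- Long thin plank at (426,58).
- Small cube at (372,94).
- Red blocks at (307,132), (387,146) and (143,304), excluded by colour.

I choose (258,194), which is side (250,212), and will check it in a close crop.

```bash
cat > h.py <<'E'
import numpy as np, cv2
from scipy.spatial.transform import Rotation as R
def cast(d,uv,z):
    "pixels onto plane z"
    uv=np.atleast_2d(np.array(uv,float)); r=np.c_[uv,np.ones(len(uv))]@np.linalg.inv(d["mtx"]).T
    r=R.from_quat(d["orientation"]).apply(r); p=np.array(d["position"]); return p+r*((z-p[2])/r[:,2])[:,None]
def proj(d,P):
    c=R.from_quat(d["orientation"]).inv().apply(np.atleast_2d(P)-d["position"])@d["mtx"].T; return c[:,:2]/c[:,2:]
E
python3 - <<'E'
import cv2,numpy as np
t=cv2.imread("pics/top0.png");s=cv2.imread("pics/side0.png")
c=cv2.resize(t[170:310,210:400],None,fx=4,fy=4,interpolation=cv2.INTER_CUBIC);cv2.imwrite("pics/ct.png",c)
c=cv2.resize(s[130:280,220:400],None,fx=4,fy=4,interpolation=cv2.INTER_CUBIC);cv2.imwrite("pics/cs.png",c)
E
```

```text
(no output)
```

View pics/ct.png

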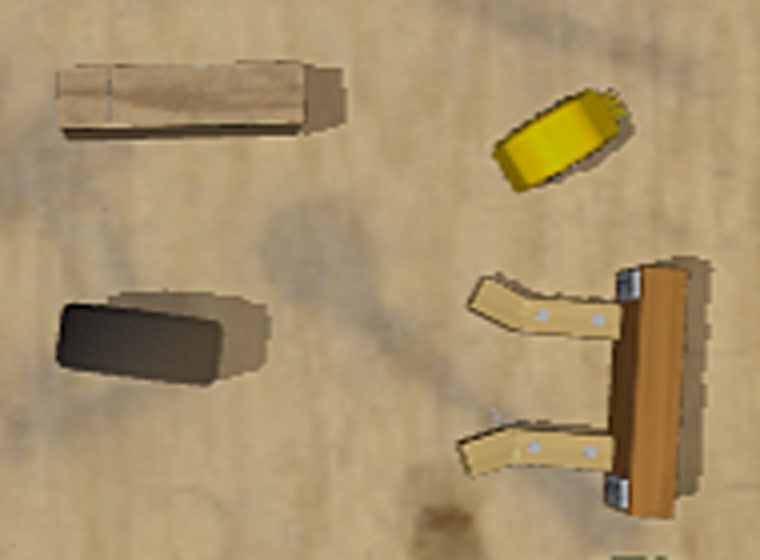

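View pics/cs.png

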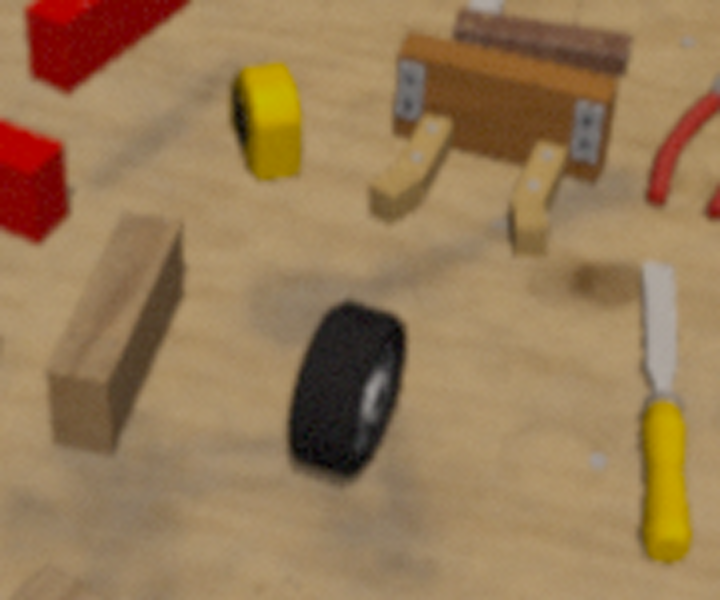

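The crops show the grain-wood block standing tall (side crop (115,330), end face 38 wide and 64 high), so it is the chock. The top crop has its top face between (57,70) and (303,127), the wheel between (57,304) and (222,385), and the board's front edge running (640,267) to (630,514).

```bash
cat > m.py <<'E'
from h import *
def rect(d,mask,near):
    cs,_=cv2.findContours(mask,cv2.RETR_EXTERNAL,cv2.CHAIN_APPROX_NONE)
    cs=[c for c in cs if cv2.contourArea(c)>100 and cv2.pointPolygonTest(c,near,True)>-8]
    return max(cs,key=cv2.contourArea) if cs else None
E
python3 - <<'E'
from m import *; from bench import *
d=get_image("top"); d2=get_image("side")
f=lambda pts:[(210+(x-1.5)/4,170+(y-1.5)/4) for x,y in pts]
np.set_printoptions(precision=1,suppress=True)
b=cast(d,f([(640,267),(688,267),(672,517),(630,514)]),75);print("board",b[:,:2])
k=cast(d,f([(500,278),(618,305),(618,338),(522,330),(520,427),(612,435),(613,468),(512,467)]),28);print("cheeks",k[:,:2])
c=cast(d,f([(57,70),(303,65),(305,122),(60,129)]),64);print("chock",c[:,:2],c.mean(0))
img=d["color"]; m=((img.max(2)<75)*255).astype(np.uint8)
w=rect(d,m,(245,256)); r=cv2.minAreaRect(w); print(r, cast(d,cv2.boxPoints(r),50)[:,:2], cast(d,r[0],50))
w=cast(d,f([(62,304),(222,320),(217,385),(57,366)]),50);print("wheel",w[:,:2],w.mean(0))
# check against side view: stop front edge and chock, wheel projected
g=lambda P:(proj(d2,P)-[220,130])*4
print(g(b[:4]),g(c),g(w.mean(0)))
E
```

```text
board [[ 561.6 -241.5]
 [ 561.1 -270.6]
 [ 412.7 -254.2]
 [ 415.  -229.2]]
cheeks [[ 558.3 -164.2]
 [ 540.1 -238.1]
 [ 519.4 -237.2]
 [ 525.5 -176.9]
 [ 465.4 -173.5]
 [ 459.4 -231. ]
 [ 439.1 -230.8]
 [ 440.9 -167.7]]
chock [[688.7 109.9]
 [689.7 -41. ]
 [654.3 -41.5]
 [652.3 108.3]] [671.3  33.9  64. ]
((243.9000244140625, 255.30001831054688), (39.31901168823242, 16.496618270874023), 7.125016689300537) [[508.8 113.4]
 [548.5 108.2]
 [534.9  12.9]
 [495.2  18.6]] [[521.8  63.3  50. ]]
wheel [[546.2 108.9]
 [534.7  11.2]
 [495.3  14.9]
 [508.6 112.2]] [521.2  61.8  50. ]
[[394.1  51.4]
 [404.1  28.2]
 [613.4  76.3]
 [604.6  97. ]] [[ 43.4 369.7]
 [125.  209.5]
 [178.5 219. ]
 [103.9 380.2]] [[343.8 387.6]]
```

```bash
cat > g.py <<'E'
import sys; from bench import *; from h import *
# usage: g.py x y z a   tool down, tool x along -(sin a, cos a)
x,y,z,a=map(float,sys.argv[1:5]); s=read_state(); q=R.from_quat(s["ee_rot"])
X=np.array([-np.sin(a),-np.cos(a),0]);Z=np.array([0,0,-1.]);T=R.from_matrix(np.c_[X,np.cross(Z,X),Z])
print("t",round(s["clock"],2),"pos",s["position"].round(1),"turn",(q.inv()*T).as_rotvec().round(3),"shift",q.inv().apply(np.array([x,y,z])-s["position"]).round(1),"w",round(s["gripper_width"],1),"F",s["contact_force"].round(1),"j6",s["joints"][5].round(2))
E
python3 g.py 535 165 245 .11
```

```text
t 0.2 pos [ 136.8 -609.5  244.6] turn [ 1.00e-03  1.00e-03 -1.24e+00] shift [-5.581e+02  6.686e+02  5.000e-01] w 85.4 F [0.1 0.1 0. ] j6 -0.26
```

Call:
carry_out --pt "0 0 -0.08 -37 44.5 0 -0.69" --pt "0 0 -0.165 -74 89 0 -0.69" --pt "0 0 -0.25 -111 133.5 0 -0.69" --pt "0 0 -0.33 -148 178 0 -0.69" --pt "0 0 -0.41 -186 223 0 -0.69"

```text
clock: 0.82
position: [270.0, -349.8, 245.3]
ee_rot: [-0.311, 0.95, -0.0, 0.0]
contact_force: [1.2, 0.4, 0.5]
gripper_width: 13.0
grasp_force: 0.0
```

```bash
python3 g.py 535 165 245 .11
```

```text
t 0.82 pos [ 270.  -349.8  245.3] turn [-0.     0.    -0.828] shift [-5.182e+02  2.584e+02  3.000e-01] w 13.0 F [1.2 0.4 0.5] j6 -0.39
```

Call:
carry_out --pt "0 0 -0.09 -52 26 0 -0.69" --pt "0 0 -0.18 -104 52 0 -0.69" --pt "0 0 -0.27 -156 78 0 -0.69" --pt "0 0 -0.36 -208 104 0 -0.69" --pt "0 0 -0.45 -260 130 0 -0.69"

```text
clock: 1.45
position: [403.3, -91.3, 245.6]
ee_rot: [-0.516, 0.857, -0.0, 0.0]
contact_force: [0.8, 0.3, 0.4]
gripper_width: 12.9
grasp_force: 0.0
```

```bash
python3 g.py 535 165 245 .11
```

```text
t 1.45 pos [403.3 -91.3 245.6] turn [-0.001  0.    -0.377] shift [-288.1    3.4    0.8] w 12.9 F [0.8 0.3 0.4] j6 -0.66
```

Call:
carry_out --pt "0 0 -0.08 -58 1 0 -0.69" --pt "0 0 -0.16 -116 1.5 0 -0.69" --pt "0 0 -0.24 -174 2 0 -0.69" --pt "0 0 -0.32 -232 3 0 -0.69" --pt "0 0 -0.377 -288 3.5 0 -0.69"

```text
clock: 2.08
position: [535.8, 164.5, 245.3]
ee_rot: [-0.667, 0.745, -0.0, -0.0]
contact_force: [0.0, -1.3, 1.1]
gripper_width: 13.5
grasp_force: 0.0
```

```bash
python3 g.py 535 170 52 .11
python3 - <<'E'
from bench import *; import cv2
d=get_image("wrist"); cv2.imwrite("pics/w0.png",d["color"])
from m import *
np.set_printoptions(precision=1,suppress=True)
d=get_image("top"); img=d["color"]; cv2.imwrite("pics/t1.png",img)
E
```

```text
t 2.08 pos [535.8 164.5 245.3] turn [ 0. -0. -0.] shift [ -5.4   1.4 193.3] w 13.5 F [ 0.  -1.3  1.1] j6 -0.7
```

View pics/w0.png

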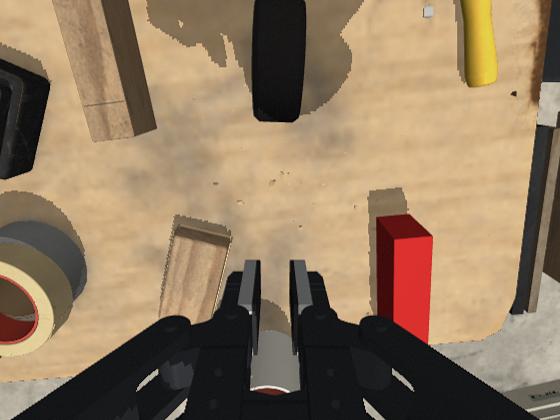

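The wrist view shows the wheel at (279,60), directly ahead of the fingers (275,300) and in line with the tool. The ground below the fingers is clear, so I'll descend.

Call:
carry_out --pt "0 0 0 -5 1 50 -0.69" --pt "0 0 0 -5 1 100 -0.69" --pt "0 0 0 -5 1 150 -0.69" --pt "0 0 0 -5 1 180 -0.69" --pt "0 0 0 -5 1 193 -0.69"

```text
clock: 2.8
position: [533.8, 166.7, 50.5]
ee_rot: [-0.666, 0.746, 0.0, -0.002]
contact_force: [-0.2, -0.3, 0.3]
gripper_width: 13.5
grasp_force: 0.0
```

```bash
python3 g.py 530 125 52 .11; python3 g.py 500 -124.5 52 .11
```

```text
t 2.8 pos [533.8 166.7  50.5] turn [ 0.003 -0.002 -0.004] shift [41.8 -1.  -1.4] w 13.5 F [-0.2 -0.3  0.3] j6 -0.71
t 2.8 pos [533.8 166.7  50.5] turn [ 0.003 -0.002 -0.004] shift [293.1   0.5  -0.8] w 13.5 F [-0.2 -0.3  0.3] j6 -0.71
```

Call:
carry_out --pt "0 0 0 14 0 0 -0.69" --pt "0 0 0 26 0 0 -0.69" --pt "0 0 0 33 0 0 -0.69" --pt "0 0 0 38 0 0 -0.69" --pt "0 0 0 43 0 0 -0.69"

```text
clock: 3.42
position: [530.2, 124.7, 52.8]
ee_rot: [-0.666, 0.746, -0.0, 0.001]
contact_force: [-0.1, 0.4, 0.2]
gripper_width: 13.3
grasp_force: 0.0
```

Call:
carry_out --pt "0 0 0 5 0 0 -0.69" --pt "0 0 0 10 0 0 -0.69" --pt "0 0 0 15 0 0 -0.69" --pt "0 0 0 20 0 0 -0.69" --pt "0 0 0 25 0 0 -0.69"

```text
clock: 4.05
position: [527.1, 99.8, 52.3]
ee_rot: [-0.666, 0.746, 0.0, -0.0]
contact_force: [-0.5, 0.2, 0.2]
gripper_width: 13.1
grasp_force: 0.1
```

```bash
python3 g.py 500 -124.5 52 .11
python3 - <<'E'
from bench import *; import cv2
from m import *
a=get_image("wrist"); b=get_image("side")
cv2.imwrite("pics/ws1.png",np.hstack([cv2.resize(a["color"],(400,300)),cv2.resize(b["color"][130:280,200:400],(400,300))]))
E
```

```text
t 4.05 pos [527.1  99.8  52.3] turn [ 0.    -0.    -0.003] shift [225.9   1.7   0.3] w 13.1 F [-0.5  0.2  0.2] j6 -0.6
```

View pics/ws1.png

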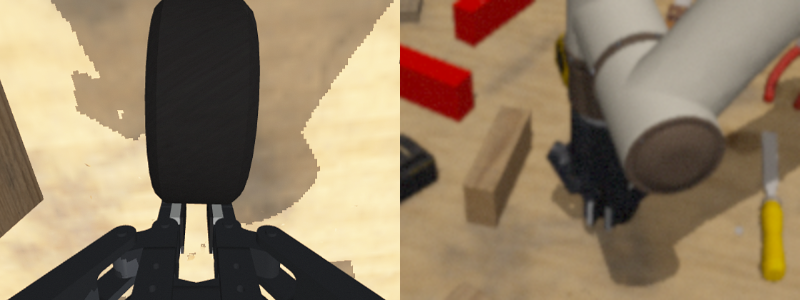

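The wheel stands upright with both fingertips on its tyre, centred in line at column 202 against the finger gap at 196. I'll keep pushing.

Call:
carry_out --pt "0 0 0 6 0 0 -0.69" --pt "0 0 0 13 0 0 -0.69" --pt "0 0 0 20 0 0 -0.69" --pt "0 0 0 27 0 0 -0.69" --pt "0 0 0 34 0 0 -0.69"

```text
clock: 4.78
position: [523.2, 65.8, 52.3]
ee_rot: [-0.666, 0.746, 0.0, -0.0]
contact_force: [0.4, 0.2, 0.9]
gripper_width: 13.2
grasp_force: 0.1
```

Call:
carry_out --pt "0 0 0 7 0 0 -0.69" --pt "0 0 0 14 0 0 -0.69" --pt "0 0 0 21 0 0 -0.69" --pt "0 0 0 28 0 0 -0.69" --pt "0 0 0 35 0 0 -0.69"

```text
clock: 5.4
position: [519.4, 31.1, 52.3]
ee_rot: [-0.666, 0.746, 0.0, 0.0]
contact_force: [0.2, -0.3, 0.1]
gripper_width: 13.3
grasp_force: 0.1
```

Call:
carry_out --pt "0 0 0 7 0 0 -0.69" --pt "0 0 0 14 0 0 -0.69" --pt "0 0 0 21 0 0 -0.69" --pt "0 0 0 28 0 0 -0.69" --pt "0 0 0 35 0 0 -0.69"

```text
clock: 6.02
position: [515.4, -3.7, 52.3]
ee_rot: [-0.666, 0.746, -0.0, 0.0]
contact_force: [0.3, 0.7, 0.1]
gripper_width: 13.3
grasp_force: 0.1
```

```bash
python3 g.py 500 -124.5 52 .11
python3 - <<'E'
from bench import *; import cv2
from m import *
a=get_image("wrist"); b=get_image("top")
cv2.imwrite("pics/ws2.png",np.hstack([cv2.resize(a["color"],(400,300)),cv2.resize(b["color"][190:310,240:400],(400,300))]))
E
```

```text
t 6.03 pos [515.4  -3.7  52.3] turn [-0.     0.    -0.003] shift [121.8   1.7   0.3] w 13.3 F [0.3 0.7 0.1] j6 -0.42
```

View pics/ws2.png

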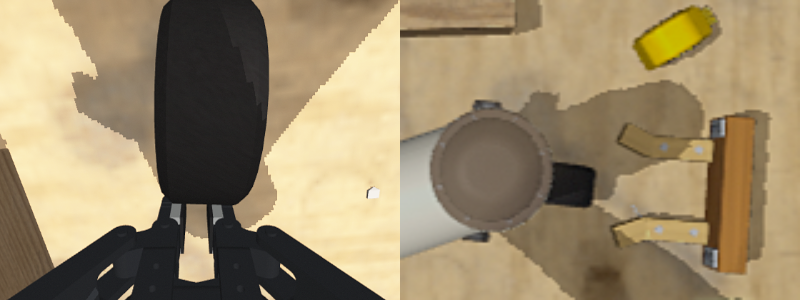

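The wheel is upright and heading into the mouth: its front is at (590,185) in the right panel, with the cheek gap at rows 155–220. It drifts slightly to tool +y, so I'll follow it.

Call:
carry_out --pt "0 0 0 7 0.5 0 -0.69" --pt "0 0 0 14 1 0 -0.69" --pt "0 0 0 21 1.5 0 -0.69" --pt "0 0 0 28 2 0 -0.69" --pt "0 0 0 35 2.5 0 -0.69"

```text
clock: 6.75
position: [508.9, -38.2, 52.3]
ee_rot: [-0.666, 0.746, -0.0, -0.0]
contact_force: [-0.5, -0.2, 0.9]
gripper_width: 13.2
grasp_force: 0.1
```

Call:
carry_out --pt "0 0 0 6 0.5 0 -0.69" --pt "0 0 0 12 1 0 -0.69" --pt "0 0 0 18 1.5 0 -0.69" --pt "0 0 0 24 2 0 -0.69" --pt "0 0 0 30 2.5 0 -0.69"

```text
clock: 7.38
position: [503.1, -67.6, 52.3]
ee_rot: [-0.666, 0.746, 0.0, 0.0]
contact_force: [-0.1, 0.6, -0.7]
gripper_width: 13.1
grasp_force: 0.1
```

Call:
carry_out --pt "0 0 0 5 0 0 -0.69" --pt "0 0 0 10 0 0 -0.69" --pt "0 0 0 15 0 0 -0.69" --pt "0 0 0 20 0 0 -0.69" --pt "0 0 0 25 0 0 -0.69"

```text
clock: 8.0
position: [500.4, -92.4, 52.3]
ee_rot: [-0.666, 0.746, -0.0, 0.0]
contact_force: [0.2, -0.0, 0.6]
gripper_width: 13.5
grasp_force: 0.1
```

```bash
python3 g.py 500 -124.5 52 .1
python3 - <<'E'
from bench import *; import cv2
from m import *
a=get_image("wrist"); b=get_image("top")
cv2.imwrite("pics/ws3.png",np.hstack([cv2.resize(a["color"],(400,300)),cv2.resize(b["color"][190:310,240:400],(400,300))]))
E
```

```text
t 8.0 pos [500.4 -92.4  52.3] turn [-0.    -0.    -0.013] shift [32.  -3.3  0.3] w 13.5 F [ 0.2 -0.   0.6] j6 -0.25
```

View pics/ws3.png

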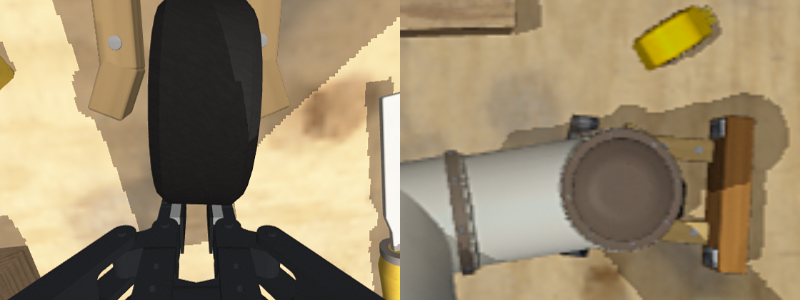

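The wheel is inside the mouth and upright (left panel (205,100)), somewhat nearer the right-hand cheek. I'll finish slowly.

Call:
carry_out --pt "0 0 0 5 0 0 -0.69" --pt "0 0 0 10 0 0 -0.69" --pt "0 0 -0.01 15 0 0 -0.69" --pt "0 0 -0.01 19 0 0 -0.69" --pt "0 0 -0.01 23 0 0 -0.69"

```text
clock: 8.72
position: [497.7, -115.3, 52.3]
ee_rot: [-0.67, 0.743, 0.0, -0.0]
contact_force: [-0.1, -1.2, 0.5]
gripper_width: 13.4
grasp_force: 0.0
```

Call:
carry_out --pt "0 0 0 3 0 0 -0.69" --pt "0 0 0 5 0 0 -0.69" --pt "0 0 0 7 0 0 -0.69" --pt "0 0 0 8 0 0 -0.69" --pt "0 0 0 9 0 0 -0.69"

```text
clock: 9.35
position: [496.9, -123.9, 52.4]
ee_rot: [-0.67, 0.743, -0.0, 0.0]
contact_force: [0.9, 2.4, 1.7]
gripper_width: 13.1
grasp_force: 1.0
```

Call:
carry_out --pt "0 0 0 1 0 0 -0.69" --pt "0 0 0 2 0 0 -0.69" --pt "0 0 0 2 0 0 -0.69"

```text
clock: 9.72
position: [496.7, -125.1, 52.4]
ee_rot: [-0.67, 0.743, 0.0, 0.0]
contact_force: [-0.6, 7.7, 2.8]
gripper_width: 13.4
grasp_force: 3.4
```

```bash
python3 g.py 500 -20 245 .1
python3 - <<'E'
from bench import *; import cv2
a=get_image("wrist");cv2.imwrite("pics/w4.png",a["color"])
E
```

```text
t 9.72 pos [ 496.7 -125.1   52.4] turn [-0.     0.001 -0.003] shift [-105.     7.5 -192.5] w 13.4 F [-0.6  7.7  2.8] j6 -0.17
```

View pics/w4.png

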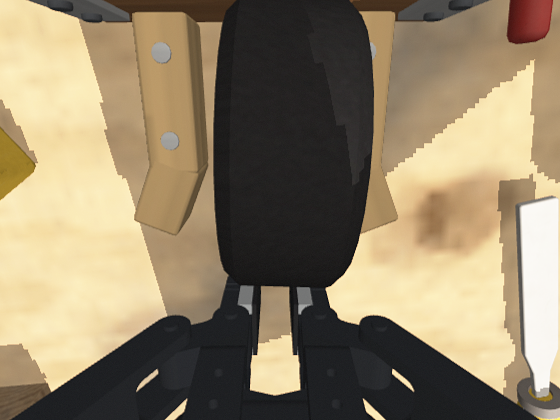

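The wheel is against the board between the cheeks and upright ((295,150), 7.7 N of push reaction). I'll back off gently and rise.

Call:
carry_out --pt "0 0 0 -3 0 0 -0.69" --pt "0 0 0 -8 0 0 -0.69" --pt "0 0 0 -20 0 0 -0.69" --pt "0 0 0 -45 0 0 -0.5" --pt "0 0 0 -75 0 -40 0"

```text
clock: 10.4
position: [502.1, -50.7, 90.1]
ee_rot: [-0.669, 0.743, 0.002, -0.003]
contact_force: [1.2, 0.1, 0.1]
gripper_width: 38.5
grasp_force: 0.0
```

```bash
python3 g.py 671 55 200 -.01
```

```text
t 10.4 pos [502.1 -50.7  90.1] turn [ 0.008 -0.002 -0.114] shift [-122.5 -156.1 -111.3] w 38.5 F [1.2 0.1 0.1] j6 -0.33
```

Call:
carry_out --pt "0 0 -0.01 -15 -20 -50 0.4" --pt "0 0 -0.03 -45 -55 -90 0.6" --pt "0 0 -0.06 -75 -90 -112 0.6" --pt "0 0 -0.09 -100 -125 -112 0.6" --pt "0.008 -0.002 -0.114 -122 -156 -112 0.6"

```text
clock: 11.02
position: [673.2, 55.7, 204.4]
ee_rot: [0.712, -0.703, 0.002, -0.004]
contact_force: [0.6, -0.4, -0.6]
gripper_width: 68.2
grasp_force: 0.0
```

```bash
python3 g.py 671 34 150 -.01
python3 - <<'E'
from bench import *; import cv2
from m import *
np.set_printoptions(precision=1,suppress=True)
a=get_image("wrist");b=get_image("top")
cv2.imwrite("pics/w5f.png",a["color"]);cv2.imwrite("pics/t5.png",b["color"])
u=proj(a,[[671,34,64],[689,109,64],[690,-41,64],[654,-41,64],[652,109,64]]);print(u)
im=a["color"].copy()
for p in u: cv2.circle(im,tuple(int(round(v)) for v in p),3,(0,0,255),1)
cv2.imwrite("pics/w5.png",np.hstack([cv2.resize(im,(400,300)),cv2.resize(b["color"][190:310,240:400],(400,300))]))
E
```

```text
t 11.03 pos [673.2  55.7 204.4] turn [-0.009  0.002  0.002] shift [21.8  2.9 54.3] w 68.2 F [ 0.6 -0.4 -0.6] j6 -0.31
[[279.8 170.5]
 [257.2 256.4]
 [255.1  67.3]
 [305.4  68. ]
 [300.6 257. ]]
```

View pics/w5.png

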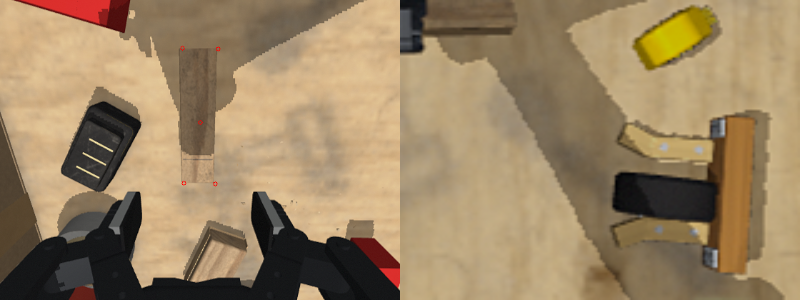

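The projected chock corners land on the block in the wrist view, (182,48), (218,48), (184,183) and (215,183), so its measured pose holds. The right panel shows the wheel at (665,197), against the board and between the cheeks. Now I'll descend and grip.

Call:
carry_out --pt "-0.009 0.002 0 12 2 30 0.6" --pt "-0.009 0.002 0 21.8 2.9 80 0.6" --pt "-0.009 0.002 0 21.8 2.9 125 0.6" --pt "-0.009 0.002 0 21.8 2.9 155 0.6" --pt "-0.009 0.002 0 21.8 2.9 164 0.6"

```text
clock: 11.75
position: [668.7, 32.2, 37.8]
ee_rot: [0.711, -0.703, -0.002, 0.003]
contact_force: [0.0, -0.0, 0.3]
gripper_width: 68.5
grasp_force: 0.0
```

```bash
python3 g.py 671 34 40 -.01
python3 - <<'E'
from m import *
from bench import *
np.set_printoptions(precision=2,suppress=True)
d=get_image("top"); img=d["color"]
m=((img.max(2)<70)*255).astype(np.uint8)[:,:]
ab=(np.array([[665,197],[625,190],[705,205]])-[400,0])/2.5+[240,190]; print(ab)
m[:, int(240+318/2.5):]=0   # cut at board
w=rect(d,m,tuple(map(float,ab[0]))); r=cv2.minAreaRect(w); print(r)
P=cast(d,cv2.boxPoints(r),50)[:,:2]; print(P, cast(d,r[0],50))
l=cv2.fitLine(w,cv2.DIST_L2,0,.01,.01).ravel(); a=cast(d,[l[2:],l[2:]+50*l[:2]],75); v=a[1]-a[0]; print("axis a",np.arctan(v[0]/v[1]))
E
```

```text
t 11.75 pos [668.7  32.2  37.8] turn [ 0.006 -0.002  0.001] shift [-1.8 -2.3 -2.2] w 68.5 F [ 0.  -0.   0.3] j6 -0.28
[[346.  268.8]
 [330.  266. ]
 [362.  272. ]]
((345.5, 276.5), (41.0, 39.0), 0.0)
[[ 419.9  -132.34]
 [ 514.05 -135.33]
 [ 512.2  -236.48]
 [ 417.85 -232.49]] [[ 465.77 -184.09   50.  ]]
axis a 0.5109204648880521
```

Call:
carry_out --pt "0.006 -0.002 0 -1.5 -2 -2 0" --pt "0.006 -0.002 0 -1.5 -2 -2 -0.6" --pt "0.006 -0.002 0 -1.5 -2 -2 -0.6" --pt "0.006 -0.002 0 -1.5 -2 -2 -0.6"

```text
clock: 12.3
position: [674.2, 34.6, 44.8]
ee_rot: [0.711, -0.703, 0.003, -0.004]
contact_force: [-0.7, 1.0, 6.6]
gripper_width: 37.6
grasp_force: 61.0
```

Run:
```python
from m import *
from bench import *
np.set_printoptions(precision=2,suppress=True)
d=get_image("top")
for t in (45,60,75):
  img=cv2.imread("pics/t5.png")
  m=((img.max(2)<t)*255).astype(np.uint8)
  m[:, 367:]=0
  w=rect(d,m,(346.,268.8)); 
  if w is None: print(t,None); continue
  r=cv2.minAreaRect(w); print(t,r,cast(d,cv2.boxPoints(r),50)[:,:2].round(1).tolist(), cast(d,r[0],50))
```

```text
45 ((345.5, 268.5), (40.6388053894043, 16.785593032836914), 6.34019136428833) [[471.4, -132.5], [511.8, -138.3], [499.0, -237.5], [458.6, -231.2]] [[ 485.14 -184.81   50.  ]]
60 ((345.5, 267.5), (41.0, 21.0), 0.0) [[463.1, -133.7], [514.1, -135.3], [512.2, -236.5], [461.2, -234.3]] [[ 487.57 -184.9    50.  ]]
75 ((345.5, 267.5), (41.0, 21.0), 0.0) [[463.1, -133.7], [514.1, -135.3], [512.2, -236.5], [461.2, -234.3]] [[ 487.57 -184.9    50.  ]]
```

```bash
python3 g.py 503 -53 95 .11;  python3 g.py 674 34 95 -.01
```

```text
t 12.35 pos [674.2  34.6  44.8] turn [-0.009  0.003  0.122] shift [ 85.4 171.7 -52. ] w 37.1 F [-0.4  1.3  6.5] j6 -0.28
t 12.35 pos [674.2  34.6  44.8] turn [-0.009  0.002  0.002] shift [  0.4  -0.3 -50.2] w 37.1 F [-0.4  1.3  6.5] j6 -0.28
```

Call:
carry_out --pt "0 0 0 0 0 -15 -0.6" --pt "0 0 0 0 0 -35 -0.6" --pt "0 0 0.02 12 25 -50 -0.6" --pt "0 0 0.05 30 60 -50 -0.6" --pt "0 0 0.08 50 100 -50 -0.6"

```text
clock: 12.98
position: [572.0, -17.6, 92.2]
ee_rot: [-0.682, 0.731, -0.001, 0.003]
contact_force: [1.2, -0.1, -1.1]
gripper_width: 37.2
grasp_force: 60.6
```

```bash
python3 g.py 503 -50 95 .11
```

```text
t 12.97 pos [572.  -17.6  92.2] turn [-0.006  0.002  0.04 ] shift [37.1 66.5 -3.2] w 37.2 F [ 1.2 -0.1 -1.1] j6 -0.32
```

Call:
carry_out --pt "0 0 0.015 15 27 -1 -0.6" --pt "-0.003 0 0.03 28 50 -2 -0.6" --pt "-0.006 0.002 0.04 35 62 -3 -0.6" --pt "-0.006 0.002 0.04 37 66.5 -3 -0.6" --pt "-0.006 0.002 0.04 37 66.5 -3 -0.6"

```text
clock: 13.6
position: [504.7, -49.3, 94.5]
ee_rot: [-0.668, 0.744, 0.0, -0.0]
contact_force: [-0.4, 0.4, -2.2]
gripper_width: 37.6
grasp_force: 60.6
```

```bash
python3 g.py 503 -50 47.5 .11
python3 - <<'E'
from m import *
from bench import *
np.set_printoptions(precision=1,suppress=True)
d=get_image("wrist"); img=d["color"]; s=read_state()
X=R.from_quat(s["ee_rot"]).apply([1,0,0]); Z=R.from_quat(s["ee_rot"]).apply([0,0,1]);p=s["position"]
# chock near-end top edge predicted, and tyre mask rear edge
top=p-Z*18; print("pred chock end", proj(d,top+X*75), "hub pred rear z50", proj(d,[[486.3+5.5,-185+50,50]]))
g=img.max(2); cv2.imwrite("pics/w7.png",img)
c=int(proj(d,top+X*75)[0,0]); print(c,[(v,int(g[v,c])) for v in range(0,300,8)])
E
```

```text
t 13.6 pos [504.7 -49.3  94.5] turn [0.    0.    0.001] shift [ 0.9  1.6 47. ] w 37.6 F [-0.4  0.4 -2.2] j6 -0.33
pred chock end [[275.6 116. ]] hub pred rear z50 [[283.4  80. ]]
275 [(0, 20), (8, 18), (16, 17), (24, 18), (32, 20), (40, 16), (48, 18), (56, 16), (64, 11), (72, 17), (80, 125), (88, 118), (96, 119), (104, 101), (112, 90), (120, 118), (128, 109), (136, 110), (144, 109), (152, 118), (160, 123), (168, 121), (176, 117), (184, 121), (192, 123), (200, 120), (208, 123), (216, 123), (224, 124), (232, 120), (240, 119), (248, 119), (256, 118), (264, 112), (272, 113), (280, 115), (288, 105), (296, 111)]
```

Call:
carry_out --pt "0 0 0 0 1.5 15 -0.6" --pt "0 0 0 0 1.5 30 -0.6" --pt "0 0 0 0 1.5 40 -0.6" --pt "0 0 0 0 1.5 45 -0.6" --pt "0 0 0 0 1.5 47 -0.6"

```text
clock: 14.28
position: [502.9, -49.3, 47.1]
ee_rot: [-0.668, 0.744, 0.0, -0.0]
contact_force: [-0.1, 0.1, -1.4]
gripper_width: 37.0
grasp_force: 60.6
```

```bash
python3 g.py 503 -60 46 .11
python3 - <<'E'
from m import *
from bench import *
np.set_printoptions(precision=1,suppress=True)
d=get_image("wrist"); img=d["color"]; s=read_state(); g=img.max(2)
q=R.from_quat(s["ee_rot"]); X=q.apply([1,0,0]);Y=q.apply([0,1,0]);Z=q.apply([0,0,1]);p=s["position"]
for k in (-19,0,19): print("end",k,proj(d,p-Z*18+X*75+Y*k))
for r in range(10,110,12):
    c=np.where(g[r,200:360]<40)[0]; print(r,(200+c.min(),200+c.max()) if len(c) else None)
E
```

```text
t 14.28 pos [502.9 -49.3  47.1] turn [ 0.001 -0.     0.001] shift [10.7 -1.3  1.1] w 37.0 F [-0.1  0.1 -1.4] j6 -0.33
end -19 [[214.8 115.4]]
end 0 [[276.7 115.4]]
end 19 [[338.7 115.4]]
10 (np.int64(200), np.int64(356))
22 (np.int64(203), np.int64(353))
34 (np.int64(206), np.int64(349))
46 (np.int64(210), np.int64(344))
58 (np.int64(216), np.int64(339))
70 (np.int64(228), np.int64(327))
82 None
94 None
106 None
```

The wheel (centre column 278) and the chock (277) line up, and the gap is about 11 mm. I'll slide in just above the bench.

Call:
carry_out --pt "0 0 0 4 0 0 -0.6" --pt "0 0 0 7 0 0 -0.6" --pt "0 0 0 9 0 0 -0.6" --pt "0 0 0 10 0 0 -0.6" --pt "0 0 0 10.5 0 0 -0.6"

```text
clock: 14.95
position: [501.4, -59.8, 47.3]
ee_rot: [-0.667, 0.745, 0.0, -0.0]
contact_force: [-0.2, -0.2, -0.9]
gripper_width: 37.0
grasp_force: 60.6
```

Call:
carry_out --pt "0 0 0 0.5 0 0 -0.6" --pt "0 0 0 1 0 0 -0.6" --pt "0 0 0 1 0 0 -0.6"

```text
clock: 15.32
position: [501.5, -60.1, 47.4]
ee_rot: [-0.667, 0.745, 0.0, 0.0]
contact_force: [-0.8, 5.3, 0.8]
gripper_width: 37.5
grasp_force: 60.7
```

Contact at 5.3 N. I'll lower it.

Call:
carry_out --pt "0 0 0 -0.3 0 0.5 -0.6" --pt "0 0 0 -0.3 0 1 -0.6" --pt "0 0 0 -0.3 0 1.5 -0.6" --pt "0 0 0 -0.3 0 2 -0.6" --pt "0 0 0 -0.3 0 2 -0.6"

```text
clock: 15.95
position: [501.9, -60.2, 45.5]
ee_rot: [-0.668, 0.744, 0.0, 0.0]
contact_force: [-0.4, 5.1, 1.6]
gripper_width: 37.0
grasp_force: 60.7
```

Call:
carry_out --pt "0 0 0 0 0 0.5 -0.6" --pt "0 0 0 0 0 1 -0.6" --pt "0 0 0 0 0 1 -0.6"

```text
clock: 16.32
position: [502.0, -60.2, 45.0]
ee_rot: [-0.668, 0.744, -0.0, 0.0]
contact_force: [-2.1, 5.7, 5.8]
gripper_width: 37.2
grasp_force: 61.4
```

Call:
carry_out --pt "0 0 0 0 0 0 -0.05" --pt "0 0 0 0 0 0 0.2" --pt "0 0 0 0 0 0 0.4" --pt "0 0 0 0 0 0 0.4"

```text
clock: 16.82
position: [501.2, -60.7, 44.1]
ee_rot: [-0.667, 0.745, 0.0, -0.001]
contact_force: [-0.5, -0.0, -0.2]
gripper_width: 59.8
grasp_force: 0.0
```

Call:
carry_out --pt "0 0 0 0 0 -20 0.4" --pt "0 0 0 0 0 -60 0.4" --pt "0 0 0 0 0 -110 0.4" --pt "0 0 0 0 0 -150 0.4" --pt "0 0 0 0 0 -170 0.4"

```text
clock: 17.45
position: [502.3, -60.5, 216.9]
ee_rot: [-0.668, 0.745, -0.001, 0.001]
contact_force: [0.1, -0.7, -1.0]
gripper_width: 59.6
grasp_force: 0.0
```

```bash
python3 g.py 560 200 250 .11
python3 - <<'E'
from m import *
from bench import *
np.set_printoptions(precision=1,suppress=True)
d=get_image("wrist"); img=d["color"]; g=img.max(2); cv2.imwrite("pics/w9.png",img)
h=np.array([486.3,-185,0]); v=np.array([np.sin(.11),np.cos(.11),0]); y=np.array([v[1],-v[0],0])
for n,P in {"chock near c":h+v*50+[0,0,64],"near+":h+v*50+y*19+[0,0,64],"near-":h+v*50-y*19+[0,0,64],"far+":h+v*200+y*19+[0,0,64],"far-":h+v*200-y*19+[0,0,64]}.items(): print(n,proj(d,P))
c=int(proj(d,h+v*50+[0,0,64])[0,0]); print("col",c,[(r,int(g[r,c])) for r in range(0,420,10)])
for r in list(range(0,100,20)): 
    k=np.where(g[r,200:360]<40)[0]; print(r,(200+k.min(),200+k.max()) if len(k) else None)
E
```

```text
t 17.45 pos [502.3 -60.5 216.9] turn [-0.003  0.001  0.001] shift [-265.3  -29.2  -32.7] w 59.6 F [ 0.1 -0.7 -1. ] j6 -0.31
chock near c [[278.9  98.3]]
near+ [[254.1  98.3]]
near- [[303.6  98.3]]
far+ [[257.  271.5]]
far- [[299.  271.6]]
col 278 [(0, 34), (10, 35), (20, 38), (30, 35), (40, 27), (50, 22), (60, 17), (70, 14), (80, 9), (90, 10), (100, 94), (110, 100), (120, 109), (130, 100), (140, 106), (150, 98), (160, 97), (170, 95), (180, 85), (190, 86), (200, 87), (210, 146), (220, 154), (230, 142), (240, 143), (250, 176), (260, 158), (270, 179), (280, 184), (290, 175), (300, 163), (310, 159), (320, 166), (330, 173), (340, 182), (350, 183), (360, 199), (370, 191), (380, 200), (390, 180), (400, 17), (410, 22)]
0 (np.int64(249), np.int64(309))
20 (np.int64(249), np.int64(309))
40 (np.int64(249), np.int64(307))
60 (np.int64(250), np.int64(306))
80 (np.int64(251), np.int64(303))
```

Call:
carry_out --pt "0 0 0 -55 -6 -20 0.4" --pt "0 0 0 -110 -12 -33 0.4" --pt "0 0 0 -165 -18 -33 0.4" --pt "0 0 0 -220 -24 -33 0.4" --pt "0 0 0 -265 -29 -33 0.4"

```text
clock: 18.12
position: [559.1, 201.7, 246.1]
ee_rot: [-0.668, 0.744, 0.001, -0.001]
contact_force: [-0.1, -0.0, -0.3]
gripper_width: 59.9
grasp_force: 0.0
```

Run:
```python
from m import *
from bench import *
np.set_printoptions(precision=1,suppress=True)
d=get_image("top"); img=d["color"]; cv2.imwrite("pics/t9.png",img); g=img.max(2)
m=((g<45)*255).astype(np.uint8); m[:,367:]=0
w=rect(d,m,(346.,268.8)); r=cv2.minAreaRect(w); print(r,cast(d,cv2.boxPoints(r),50)[:,:2].round(1).tolist(), cast(d,r[0],50))
h=np.array([486.3,-185,0]); v=np.array([np.sin(.11),np.cos(.11),0])
for k in (-50,50): print("wheel end",k,proj(d,h+v*k+[0,0,50]))
print("chock ends",proj(d,h+v*50+[0,0,64]),proj(d,h+v*200+[0,0,64]))
for c in range(256,332,6):
    col=img[235:285,c].astype(int); print(c,"".join("%4d"%x for x in col.max(1)))
print("row",[int(x) for x in g[266,318:380]])
```

```text
((345.9085388183594, 268.32318115234375), (39.865787506103516, 16.343868255615234), 6.340191841125488) [[472.2, -134.5], [511.5, -140.2], [499.0, -237.5], [459.7, -231.3]] [[ 485.6 -185.8   50. ]]
wheel end -50 [[365.8 269.9]]
wheel end 50 [[325.3 266.1]]
chock ends [[326.1 266.2]] [[264.3 260.5]]
256  133 136 135 134 133 132 131 130 128 122 123 122 120 119 119 119 120 120 121 125 124 123 122 120 120 119 120 120 122 123 124 126 128 130 134 134 135 136 135 135 137 138 140 141 142 143 144 143 141 140
262  136 136 135 136 137 137 137 137 138 138 138 138 137 135 137 137 138 136 133 130 129 127 128 131 129 129 129 130 132 133 130 135 135 135 136 136 137 138 139 137 138 136 137 136 138 138 135 136 140 140
268  132 132 133 133 132 133 134 136 136 136 134 133 133 134 136 136 134 136 178 166 167 166 164 160 150 153 165 165 166 168 161 160 152 147 136 138 137 138 140 138 137 137 137 138 140 141 138 138 140 138
274  130 129 130 129 131 134 135 137 138 136 136 133 130 154 191 193 128 134 123 185 169 170 169 163 152 150 157 167 175 169 171 174 172 174 153 141 142 141 140 142 142 141 140 139 140 1
[... 1436 characters left out ...]
0 191 193 191 188
322  188 189 189 189 190 190 191 190 188 187 186 185 185 184 185 185 184 188 193 120 127 126 123 147 167 164 161 161 160 156 156 158 168 163 153 167 176 180 173 174 188 188 189 190 189 186 189 189 185 180
328  195 194 194 196 198 191 178 144 104 120 154 204  90 162 202 197 196 192 192 194 116 130 139 110   3  13  22  26  24  24  28  29  27  31  27  29  30  29  21  46 195 191 189 176  50 199 195 192 192 192
row [165, 167, 166, 163, 158, 155, 162, 155, 57, 21, 29, 29, 31, 35, 35, 32, 34, 38, 36, 40, 39, 39, 40, 40, 41, 41, 40, 41, 41, 42, 40, 41, 43, 42, 42, 39, 38, 41, 39, 36, 36, 37, 34, 34, 31, 33, 29, 26, 23, 61, 109, 152, 168, 163, 162, 165, 168, 171, 167, 159, 164, 163]
```

```bash
python3 -c "
from bench import *
print(job_done())"
```

```text
the job is handed in; nothing more can be done
None
```

I rolled the wheel on its rim into the stop until it met the board; it sits between the cheeks, about 7 mm off their centre line. I set the tall wooden block behind it, in line with its track and with its end against the tyre, and handed the job in at about 18 s with the gripper clear; no verdict came back.

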